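# Clamp the leak-test adaptor in the cam-lock holder

### The job

Clamp the black leak-test adaptor in the desk holder: stand it upright on the holder's plate between the two jaws and let go of it, slide the blue jaw up until the adaptor sits snugly between both rubber faces, and only then flip the red cam lever over towards the front, fully down, to lock the jaw. Do not knock the adaptor over, and leave the other things on the desk where they are.

Things in the scene. Friction and masses are not known exactly. Their poses are not given: they have to be found in the camera images.
- adaptor: black ribbed cylinder (leak-test adaptor), 82 mm tall, 0.12 kg, standing upright on the desk: 46 mm diameter from the bottom to 30 mm up, 52 mm from 30 to 66 mm up (best place to grip), narrower above. Origin at the centre of its underside, z up.
- holder: clamp holder fixed to the desk: aluminium plate 110 (x) x 280 (y) mm, its top 12 mm above the desk; a fixed grey jaw at its +y end and a blue sliding jaw that runs along its y axis. Origin under the plate's centre at desk height; x across the slide (away from the robot when yaw is 0), y along the slide towards the fixed jaw, z up.
- fixed_jaw_face (a point): centre of the fixed jaw's rubber face (70 mm wide across x, from 14 to 40 mm above the desk), 115 mm along +y from the holder's origin, 27 mm above the desk; the face looks to the holder's -y. Axes as the holder's.
- jaw_face (a point): centre of the sliding jaw's rubber face, same size, 27 mm above the desk; it looks to the holder's +y. Axes as the holder's. The jaw is 110 mm long behind this face, 80 mm wide, its top 33 to 45 mm above the desk, but for two grey cheeks (60 mm high) on either side of the lever's pivot.
- jaw (a joint): travel of the sliding jaw towards the fixed jaw, m: the gap between the two rubber faces is 0.125 minus this value (0 to 0.1). It slides with about 3 N while the lever is free and holds over 25 N when it is locked.
- lever_pivot (a point): pivot of the red cam lever on the sliding jaw, 50 mm above the desk, 75 mm behind the jaw face (holder -y) and 25 mm to the holder's +x of its middle. The lever turns about the holder's y axis.
- lever_grip (a point): point in the red round grip of the lever, 80 mm from the pivot; the grip is 16 mm in diameter, reaches from 48 to 102 mm from the pivot.
- lever (a joint): cam lever angle, rad: 0 = free, standing up, leaning 0.25 rad from vertical to the holder's +x; it swings over the top to the holder's -x (the front). The cam bites from about 0.8; fully down and locked at 1.45 (0.37 rad above level). Turning takes 2 N at the grip while free, up to 8 N once the cam bites; let go short of fully down it may creep back.
- tape_roll: roll of brown tape lying flat, 92 mm diameter, 48 mm high, a bystander. Origin at the centre of its underside.
- mug: white mug, 79 mm diameter with handle, 89 mm high, a bystander. Origin at the centre of its underside.
- sticky_pad: yellow note pad 75 x 75 x 14 mm, a bystander. Origin at the centre of its underside.
- marker: red and white marker pen lying down, 135 mm long, 17 mm thick, a bystander. Origin under its centre.
Mind the look-alikes: they are no part of the job. Several things look just like the adaptor: the one meant starts farthest to the robot's right.

How it is judged (in metres and radians):
On the way, in this order (a step that is already met when the one before it is completed fails the run):
1. the adaptor stands upright on the plate between the jaws, let go, with the lever not yet locked (angle between adaptor's own z axis and vertical below 0.1 rad and z of adaptor in the frame of holder between 0.008 and 0.016 m and x of adaptor in the frame of fixed_jaw_face between -0.025 and 0.025 m and y of adaptor in the frame of fixed_jaw_face below -0.018 m and y of adaptor in the frame of jaw_face above 0.018 m and contact force between the fingers and adaptor below 0.05 N and value of joint lever below 0.75 rad), for 0.2 s.
2. the sliding jaw has closed up on the adaptor with the lever not yet locked (angle between adaptor's own z axis and vertical below 0.1 rad and z of adaptor in the frame of holder between 0.008 and 0.016 m and x of adaptor in the frame of fixed_jaw_face between -0.025 and 0.025 m and value of joint jaw above 0.0765 m and value of joint lever below 1 rad), for 0.1 s.
At the end, for the whole second after the job is handed in: The adaptor stands upright (within 0.1 rad) on the plate (within 4 mm), within 25 mm of the jaws' middle, between the two rubber faces, whose gap is at most 48.5 mm (the adaptor is 46 mm); the lever is fully down (over 1.3 rad); jaw, lever and adaptor are at rest (angle between adaptor's own z axis and vertical below 0.1 rad and z of adaptor in the frame of holder between 0.008 and 0.016 m and x of adaptor in the frame of fixed_jaw_face between -0.025 and 0.025 m and y of adaptor in the frame of fixed_jaw_face between -0.0275 and -0.018 m and value of joint jaw above 0.0765 m and value of joint lever above 1.3 rad and linear speed of adaptor below 0.01 m/s and velocity of joint jaw between -0.005 and 0.005 m/s and velocity of joint lever between -0.05 and 0.05 rad/s); the robot touches nothing.
It fails at once if the adaptor is tipped over (over 0.8 rad) (angle between adaptor's own z axis and vertical above 0.8 rad).
It fails at once if a bystander is moved by more than 30 mm (distance of any of tape_roll, mug, sticky_pad, marker from where it was at the start of the episode above 0.03 m).
It also fails if it takes over 66 s, if anything falls off the work surface, if the arm or the gripper's body presses on something with over 40 N, if the wrist force passes 120 N, or if a joint passes its speed limit or range.

### The arm

A 6-joint arm with a two-finger parallel gripper is mounted at the origin on a cart in front of the work surface, level with it; the furniture and walls round the work are solid. World frame = base frame: x ahead of the robot, y to its left, z up, the work surface at z = 0. Lengths are in m, angles in degrees, forces in N, time in s.
With the tool pointing down it reaches from about 0.2 to 0.875 m from the base axis. Payload 3.4 kg.
Tool frame: the origin (TCP) lies midway between the tips of the shut fingers; the grasp point (between the pads) lies manip.tcp_to_grasp behind it (manip.tcp_to_grasp is the distance from the TCP to the grasp point, in m); z points along the fingers, y is the line along which they close (so a half turn about z gives the same grasp; the last joint's range is limited). The gripper opens to 94 mm and grips with 3 to 60 N. Pads are 16 mm wide; open, the fingers measure 119 mm over their backs; the gripper's body (75 mm by 177 mm) begins 78 mm behind the grasp point.
Start: joints at [-78.266, 15.808, 86.224, -0, 77.962, -6.933], TCP at [0.184, -0.545, 0.205] pointing down, gripper open.
Joint ranges: [-165.64, 165.64], [-43.16, 119.46], [12.63, 154.43], [-67.54, 247.53], [6.08, 155.33], [-154.97, 154.97]. Speed limits (degrees/s): [147.25, 147.25, 180, 180, 180, 180].

### API

Orientations are given as a 3x3 rotation matrix whose columns are the frame's x, y, z axes.
In Python, from plant import manip gives the robot as it stands.
- The arm moves only by the tool arm_command, never from a script. Its argument "moves" is a list of rows, each an object with "claw": the opening, from -1 (shut) to 1 (fully open); "travel": the shift along the tool's x, y, z in units of 0.25 m (1.0 is 0.25 m), a list of three; "roll": the turn about the tool's z in units of pi/2 rad (1.0 is pi/2 rad). In form: [{"claw": claw, "travel": [dx, dy, dz], "roll": roll}, ...]. A call has exactly 8 rows; each row shifts and turns the commanded pose from where the row before left it, along the tool's axes as they then stand; what a row does not reach is not made up. A row lasts 1/12 s, in which the tool goes at most 41.7 mm and 7.16 degrees, less where a joint would pass 70% of its speed; a pose out of reach is approached as far as the arm can. A call with a number of a shift or a turn outside -1 to 1 is refused whole. A call with a gripper value outside its range is refused whole. The fingers move at their own pace and stop on an object; the grip force is fixed at half the most. Time passes only in rows, so rows that do not move let the fingers close, or fill a call up. It gives the time, the measured TCP pose, the force, the opening and the grip force at its end, in the units of the state.
- manip.sense(): the state, without advancing time (a new reading comes with each control period).
- manip.camera(name): name is "scene" or "top"; returns (picture, depth): 480x640x3 uint8, red, green, blue; 480x640 float32, m along the optical axis (not along the pixel's ray), 0 where there is no reading.
- manip.camera_params(name): a dict with "vfov" (degrees; the focal length in pixels is half the picture's height over the tangent of half this angle, whatever the lens; pixels are square), "cx", "cy" (the principal point, pixels), "distortion" ([k1, k2, p1, p2, k3] as OpenCV has them; the pictures are not rectified), "T" (4x4, takes a point from camera to world coordinates). Camera axes: x right, y down, z forward; pixel columns grow to the right and rows downward; lengths in m; the calibration is good to about 2 mm. A picture is of the moment at which its call begins. camera_params takes no time and is no camera call.
- manip.sign_off(): hands the job in; it is judged then, once.
The state is a dict: "t": time; "joint_positions": joint angles; "qvel": joint speeds; "joint_torque": joint torques, N m; "tool_pos": TCP position; "ee_rot": TCP orientation; "contact_force": force on the tool from outside, world axes, zero at the start; "torque": the same for the moment, N m; "gripper_width": finger opening in m; "grip_force": force on a finger pad.
Only numpy, scipy, OpenCV 4.12 (cv2) and the standard library are available. Lean on these libraries where they do the work, as an engineer would, in place of code of your own. Each camera call takes 0.05 s, during which the arm holds its last target. There are 200 camera calls.

## Working session

There is one attempt and no reset: what is moved stays moved. The work goes in short steps, Python scripts to look and compute and a tool call to move; the robot and the scene stay as the last step left them, time stands still between calls to the robot, and variables do not carry over. Pictures are saved under pics/ and viewed, at most 10 in all, crops included, and the job is handed in when it is done.

Besides the shell and the picture viewer there is one more tool, called after "Call:" as name(argument=value, ...) on one line, values as JSON. arm_command: Moves the arm, as the interface text tells. Shifts and turns lie within -1 to 1; 1 stands for 0.25 m of shift or pi/2 rad of turn. Its arguments: {"type":"object","properties":{"moves":{"type":"array"}},"required":["moves"]}

```bash
ls; mkdir -p pics; cat > h.py <<'E'
import numpy as np, cv2
from plant import manip
def K(n):
    p=manip.camera_params(n); f=240/np.tan(np.radians(p["vfov"])/2)
    return np.array([[f,0,p["cx"]],[0,f,p["cy"]],[0,0,1]]),np.array(p["distortion"],float),np.array(p["T"])
def ray(n,px):
    k,d,T=K(n); u=cv2.undistortPoints(np.array(px,float).reshape(-1,1,2),k,d).reshape(-1,2)
    r=np.c_[u,np.ones(len(u))]@T[:3,:3].T
    return T[:3,3],r
def onplane(n,px,z):
    o,r=ray(n,px); return o+r*((z-o[2])/r[:,2])[:,None]
def cloud(n,dep):
    k,d,T=K(n); v,u=np.mgrid[:480,:640]
    o,r=ray(n,np.c_[u.ravel(),v.ravel()]); return (o+r*dep.reshape(-1,1)).reshape(480,640,3)
def proj(n,P):
    k,d,T=K(n); Ti=np.linalg.inv(T)
    return cv2.projectPoints(np.array(P,float).reshape(-1,1,3),cv2.Rodrigues(Ti[:3,:3])[0],Ti[:3,3],k,d)[0].reshape(-1,2)
E
python3 - <<'E'
from h import *
for n in("scene","top"):
    a,d=manip.camera(n); cv2.imwrite(f"pics/{n}0.png",a[...,::-1]); np.savez(f"{n}0.npz",a=a,d=d)
    print(n,K(n)); print((d>0).mean(),d[d>0].min(),d.max())
print(manip.sense(),manip.tcp_to_grasp)
E
```

```text
pics
scene (array([[595.17364333,   0.        , 321.50956478],
       [  0.        , 595.17364333, 240.72423546],
       [  0.        ,   0.        ,   1.        ]]), array([-0.15252655,  0.        ,  0.        ,  0.        ,  0.        ]), array([[-0.80730039, -0.41826422,  0.41631853,  0.02178366],
       [-0.59009511,  0.56336154, -0.57828326,  0.60252598],
       [ 0.00733734, -0.71251584, -0.70161766,  0.88006734],
       [ 0.        ,  0.        ,  0.        ,  1.        ]]))
0.9254850260416667 0.56365037 2.327155
top (array([[509.04402281,   0.        , 319.49671896],
       [  0.        , 509.04402281, 235.99922524],
       [  0.        ,   0.        ,   1.        ]]), array([-0.06016446,  0.        ,  0.        ,  0.        ,  0.        ]), array([[-0.01448875, -0.98026414,  0.19716058,  0.29643733],
       [-0.9998765 ,  0.01540462,  0.00311234, -0.0487689 ],
       [-0.0060881 , -0.19709113, -0.98036627,  1.17701504],
       [ 0.        ,  0.        ,  0.        ,  1.        ]]))
0.9870638020833333 0.35111326 2.0147014
{'t': 0.1, 'joint_positions': array([-7.82644413e+01,  1.58439140e+01,  8.62837213e+01, -1.16285699e-03,
        7.79634164e+01, -6.93394955e+00]), 'qvel': array([-0.05132185, -0.07449538, -0.17796766, -0.01670852, -0.02016392,
       -0.04139124]), 'joint_torque': array([ 1.67167345e-03, -4.05452478e+01, -2.37780869e+01,  7.03174341e-02,
        2.98323145e-02, -4.36491052e-05]), 'tool_pos': array([ 0.1839402 , -0.54427598,  0.20472162]), 'ee_rot': array([[ 9.47379438e-01,  3.20112611e-01, -3.42660149e-04],
       [ 3.20112748e-01, -9.47378182e-01,  1.55189657e-03],
       [ 1.72152916e-04, -1.57992479e-03, -9.99998737e-01]]), 'contact_force': array([-0.46070814,  0.48118912,  0.7295518 ]), 'torque': array([-0.00906968, -0.01869096, -0.01001295]), 'grip_force': 0.0, 'gripper_width': 0.0943124529499275} 0.0188
```

View pics/scene0.png

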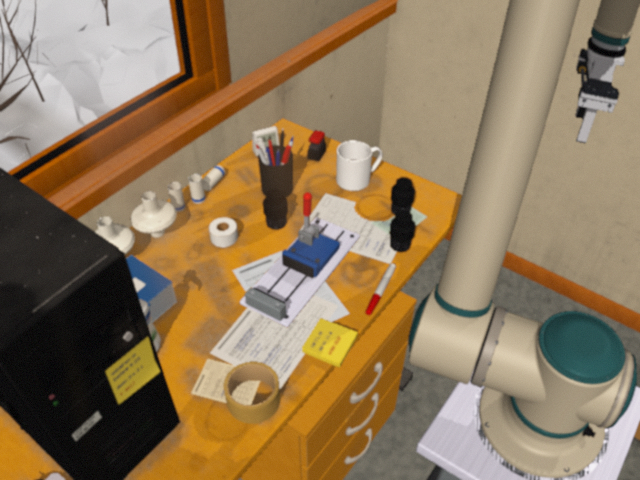

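View pics/top0.png

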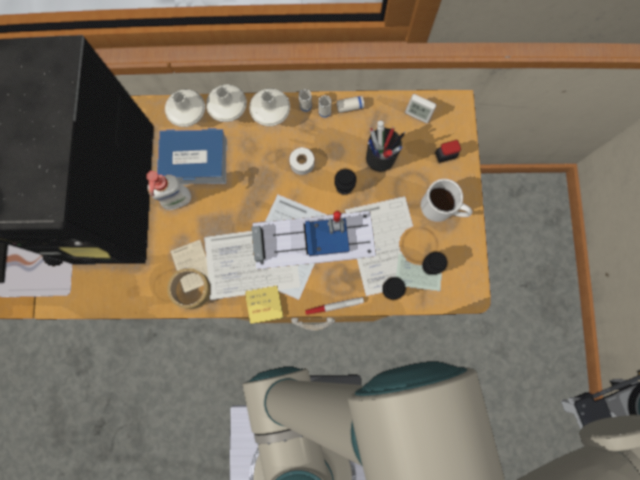

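The scene view shows three black adaptor look-alikes at (275,208), (402,192) and (402,235). In the top view they are at (345,181), (434,263) and (394,288). The pen cup at (383,148, top) is another dark thing. The robot's right is image right in the top view, so the target is top (434,263), which should be scene (402,192). I'll measure it and check a crop.

```bash
cat > m.py <<'E'
from h import *
import sys
def load(n,s): z=np.load(f"{n}{s}.npz"); return z["a"],z["d"]
for n in("top","scene"):
    a,d=load(n,"0"); C=cloud(n,d); X=C.reshape(-1,3)
    hsv=cv2.cvtColor(a,cv2.COLOR_RGB2HSV)
    # desk plane check
    m=(hsv[...,0]>8)&(hsv[...,0]<22)&(hsv[...,1]>150)&(C[...,2]<.03)&(C[...,2]>-.03)&(C[...,0]>.3)
    print(n,"desk z",np.median(C[m][:,2]))
    def blobs(m,name,mn=25):
        k,l,s,c=cv2.connectedComponentsWithStats(m.astype(np.uint8))
        for i in range(1,k):
            if s[i,4]>=mn:
                P=C[l==i]; P=P[(np.abs(P)<2).all(1)]
                print(name,s[i].tolist(),c[i].round(1),"med",np.median(P,0).round(4),"zp98",np.percentile(P[:,2],98).round(4),"lo",np.percentile(P,3,0).round(3),"hi",np.percentile(P,97,0).round(3))
    box=(C[...,0]>.25)&(C[...,0]<.9)&(C[...,1]>-.5)&(C[...,1]<.3)&(C[...,2]>.005)&(C[...,2]<.2)
    blobs((a.max(2)<60)&box,"black",80)
    blobs((hsv[...,0]>100)&(hsv[...,0]<125)&(hsv[...,1]>130)&(a[...,2]>60)&box&(C[...,1]<.1),"blue",100)
    blobs((hsv[...,1]>170)&((hsv[...,0]<5)|(hsv[...,0]>172))&(a[...,0]>110)&box,"red")
a,_=load("top","0"); b,_=load("scene","0")
A=cv2.resize(a[170:310,230:460],None,fx=3.4,fy=3.4,interpolation=cv2.INTER_CUBIC)
cv2.imwrite("pics/crop_top.png",A[:,:,::-1][:600,:800])
B=cv2.resize(b[140:340,220:440],None,fx=3,fy=3,interpolation=cv2.INTER_CUBIC)
cv2.imwrite("pics/crop_scene.png",B[:,:,::-1])
E
python3 m.py
```

```text
top desk z -0.0008424147319849862
black [388, 133, 15, 16, 140] [394.6 141. ] med [ 0.7363 -0.2206  0.0754] zp98 0.1246 lo [ 0.725 -0.231  0.016] hi [ 0.753 -0.214  0.121]
black [367, 147, 31, 24, 354] [379.1 161.3] med [ 0.6908 -0.1822  0.0599] zp98 0.0991 lo [ 0.686 -0.219  0.015] hi [ 0.722 -0.16   0.098]
black [436, 149, 22, 13, 118] [444.4 156.2] med [ 0.7154 -0.3416  0.0279] zp98 0.0422 lo [ 0.709 -0.374  0.016] hi [ 0.73  -0.328  0.042]
black [335, 170, 21, 24, 381] [345. 181.] med [ 0.6438 -0.1047  0.0753] zp98 0.0853 lo [ 0.628 -0.126  0.041] hi [ 0.666 -0.085  0.085]
black [431, 188, 23, 22, 387] [441.8 198.9] med [ 0.6096 -0.3308  0.0356] zp98 0.0395 lo [ 0.587 -0.354  0.032] hi [ 0.633 -0.308  0.039]
black [423, 252, 24, 22, 400] [434.4 262.9] med [ 0.4543 -0.2957  0.0783] zp98 0.0857 lo [ 0.436 -0.318  0.041] hi [ 0.475 -0.279  0.085]
black [383, 278, 22, 21, 359] [393.6 288.2] med [ 0.4    -0.2037  0.0803] zp98 0.086 lo [ 0.382 -0.224  0.059] hi [ 0.42  -0.185  0.086]
blue [306, 221, 42, 33, 992] [324.7 238.9] med [ 0.5183 -0.055   0.034 ] zp98 0.0469 lo [ 0.49  -0.104 
[... 1134 characters left out ...]
hi [ 0.554 -0.017  0.048]
red [310, 131, 14, 13, 127] [316.6 136.9] med [ 0.7251 -0.3487  0.0635] zp98 0.0673 lo [ 0.714 -0.37   0.057] hi [ 0.739 -0.334  0.067]
red [269, 141, 6, 25, 58] [271.5 152.8] med [ 0.746  -0.2082  0.0923] zp98 0.1138 lo [ 0.737 -0.218  0.064] hi [ 0.754 -0.201  0.114]
red [282, 146, 9, 17, 76] [285.8 154.4] med [ 0.692  -0.1942  0.1166] zp98 0.1364 lo [ 0.685 -0.201  0.094] hi [ 0.701 -0.19   0.136]
red [304, 193, 7, 23, 134] [306.6 203.7] med [ 0.5481 -0.0787  0.1323] zp98 0.1544 lo [ 0.543 -0.084  0.105] hi [ 0.554 -0.074  0.154]
red [366, 294, 14, 20, 115] [372.3 303.7] med [ 0.3588 -0.032   0.0156] zp98 0.0199 lo [ 0.353 -0.051  0.011] hi [ 0.366 -0.011  0.02 ]
```

View pics/crop_top.png

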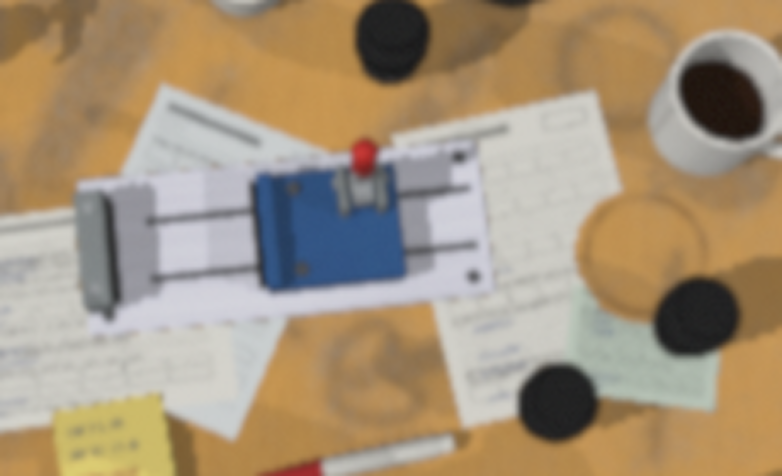

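View pics/crop_scene.png

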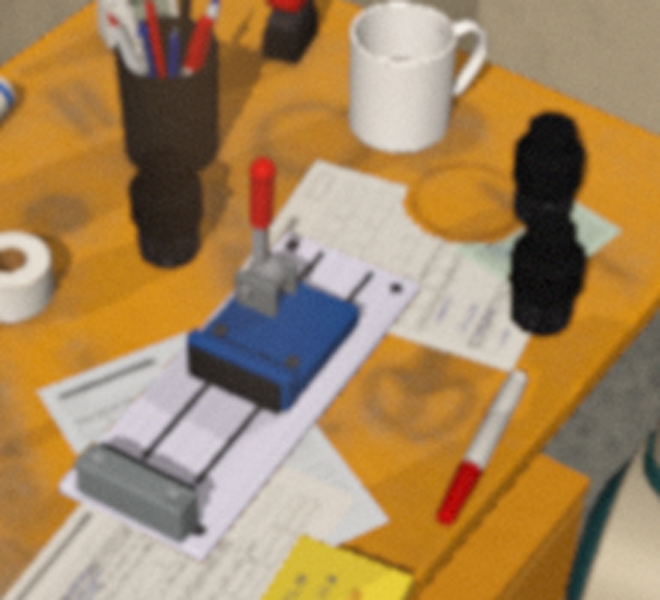

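The crop confirms the target: an adaptor at crop (697,316), well right of the one at (558,402). The holder shows the fixed jaw at the left, the blue jaw at (330,230), and the lever standing up at (363,157). Next I'll measure the adaptor axis and the holder pose precisely from both views.

```bash
cat > m2.py <<'E'
from h import *
for n in("top","scene"):
    z=np.load(f"{n}0.npz"); a,d=z["a"],z["d"]; C=cloud(n,d); hsv=cv2.cvtColor(a,cv2.COLOR_RGB2HSV)
    near=np.hypot(C[...,0]-.455,C[...,1]+.297)<.045
    for lo,hi in((.078,.095),(.034,.062),(.008,.026)):
        P=C[near&(C[...,2]>lo)&(C[...,2]<hi)&(a.max(2)<70)]
        if len(P)>20:
            c,r=cv2.minEnclosingCircle(P[:,:2].astype(np.float32)); 
            A=np.c_[2*P[:,:2],np.ones(len(P))]; s=np.linalg.lstsq(A,(P[:,:2]**2).sum(1),rcond=None)[0]
            print(n,"adaptor",lo,len(P),"enc",np.round(c,4),round(r,4),"lsq",s[:2].round(4),np.sqrt(s[2]+s[:2]@s[:2]).round(4),"zmed",np.median(P[:,2]).round(4))
    off=-.0008 if n=="top" else .0015
    B=(C[...,0]>.42)&(C[...,0]<.62)&(C[...,1]>-.2)&(C[...,1]<.16)
    m=(B&(C[...,2]-off>.007)&(C[...,2]-off<.10)).astype(np.uint8)
    m=cv2.morphologyEx(m,cv2.MORPH_OPEN,np.ones((3,3)))
    k,l,s,_=cv2.connectedComponentsWithStats(m); i=1+s[1:,4].argmax()
    P=C[(l==i)&(C[...,2]-off<.017)]
    r=cv2.minAreaRect(P[:,:2].astype(np.float32)); print(n,"plate rect",r, cv2.boxPoints(r).round(4).tolist(),"z",np.median(P[:,2]))
    # lavender colour mask edge on plane
    for nm,mask in(("blue",(hsv[...,0]>100)&(hsv[...,0]<125)&(hsv[...,1]>130)&(a[...,2]>60)&B&(C[...,2]>.025)),):
        P=C[mask&(C[...,2]>.025)]; r=cv2.minAreaRect(P[:,:2].astype(np.float32)); print(n,nm,r,cv2.boxPoints(r).round(4).tolist())
    P=C[B&(hsv[...,1]<70)&(C[...,1]>.06)&(C[...,2]>.03)]; r=cv2.minAreaRect(P[:,:2].astype(np.float32)); print(n,"fixed",r,cv2.boxPoints(r).round(4).tolist(),np.percentile(P[:,2],95))
E
python3 m2.py
```

```text
top adaptor 0.078 208 enc [ 0.4591 -0.3032] 0.018 lsq [ 0.4586 -0.3027] 0.0126 zmed 0.0822
top adaptor 0.034 80 enc [ 0.4572 -0.3008] 0.0245 lsq [ 0.4573 -0.301 ] 0.0224 zmed 0.0577
top plate rect ((0.5236749649047852, -0.03163975477218628), (0.10893933475017548, 0.2784889042377472), 5.304836273193359) [[0.45660001039505005, 0.10199999809265137], [0.4823000133037567, -0.1753000020980835], [0.5907999873161316, -0.16529999673366547], [0.5649999976158142, 0.1120000034570694]] z 0.011925807279339118
top blue ((0.5254701375961304, -0.06081327795982361), (0.07482506334781647, 0.09160859882831573), 5.255688667297363) [[0.48399999737739563, -0.01860000006854534], [0.49239999055862427, -0.10989999771118164], [0.5669000148773193, -0.10300000011920929], [0.5584999918937683, -0.011800000444054604]]
top fixed ((0.5120429396629333, 0.09604744613170624), (0.07853222638368607, 0.02563599869608879), 5.04639196395874) [[0.4717999994754791, 0.10540000349283218], [0.4740999937057495, 0.07980000227689743], [0.552299976348877, 0.08669999986886978], [0.550000011920929, 0.11230000108480453]] 0.0460922633847
[... 514 characters left out ...]
1003, -0.16910000145435333], [0.5673999786376953, 0.11379999667406082]] z 0.013685270694936247
scene blue ((0.5234151482582092, -0.06273391842842102), (0.0777522474527359, 0.09664884209632874), 3.9641082286834717) [[0.4812999963760376, -0.01720000058412552], [0.4880000054836273, -0.1136000007390976], [0.565500020980835, -0.10830000042915344], [0.558899998664856, -0.011800000444054604]]
scene fixed ((0.5128760933876038, 0.09518378973007202), (0.08204112201929092, 0.029649976640939713), 4.457512378692627) [[0.4708000123500824, 0.10679999738931656], [0.4731000065803528, 0.07720000296831131], [0.5548999905586243, 0.0835999995470047], [0.5526000261306763, 0.11320000141859055]] 0.04685389187797926
```

Call:
arm_command(moves=[{"claw": 1,"travel": [0,0,0],"roll": -0.0775},{"claw": 1,"travel": [0,0,0],"roll": -0.0775},{"claw": 1,"travel": [0,0,0],"roll": -0.0775},{"claw": 1,"travel": [0,0,0],"roll": -0.0775},{"claw": 1,"travel": [0,0,0],"roll": -0.0775},{"claw": 1,"travel": [0,0,0],"roll": -0.0775},{"claw": 1,"travel": [0,0,0],"roll": -0.0775},{"claw": 1,"travel": [0,0,0],"roll": -0.0775}])

```text
t: 0.77
tool_pos: [0.184, -0.5444, 0.205]
ee_rot: [[0.262, 0.965, -0.0], [0.965, -0.262, 0.001], [0.001, -0.0, -1.0]]
contact_force: [0.3, 0.1, -0.0]
gripper_width: 0.0944
grip_force: 0.0
```

Call:
arm_command(moves=[{"claw": 1,"travel": [0,0,0],"roll": -0.0775},{"claw": 1,"travel": [0,0,0],"roll": -0.0775},{"claw": 1,"travel": [0,0,0],"roll": -0.0765},{"claw": 1,"travel": [0.09,0.12,0],"roll": 0},{"claw": 1,"travel": [0.09,0.12,0],"roll": 0},{"claw": 1,"travel": [0.09,0.12,0],"roll": 0},{"claw": 1,"travel": [0.09,0.12,0],"roll": 0},{"claw": 1,"travel": [0.09,0.12,0],"roll": 0}])

```text
t: 1.43
tool_pos: [0.3238, -0.4174, 0.2051]
ee_rot: [[-0.092, 0.996, -0.0], [0.996, 0.092, 0.001], [0.001, -0.0, -1.0]]
contact_force: [0.4, -0.6, -0.2]
gripper_width: 0.0941
grip_force: 0.0
```

```bash
cat > go.py <<'E'
# usage: go.py x y z [yaw of tool y]  -> delta in tool axes, units
from h import *
import sys
s=manip.sense(); R=s["ee_rot"]; t=np.array([float(v) for v in sys.argv[1:4]])
d=R.T@(t-s["tool_pos"]); yaw=np.degrees(np.arctan2(R[1,1],R[0,1])); w=float(sys.argv[4]) if len(sys.argv)>4 else 5.3
print("t",s["t"],"pos",s["tool_pos"].round(4),"units",(d/.25).round(3),"yaw",yaw.round(2),"roll",round(-(w-yaw)/90,4),"tilt",R[:,2].round(4),"w",round(s["gripper_width"],4),"F",s["contact_force"].round(1),"grip",round(s["grip_force"],1))
E
python3 go.py .4577 -.302 .205
```

```text
t 1.4333 pos [ 0.3238 -0.4174  0.2051] units [0.411 0.576 0.   ] yaw 5.26 roll -0.0004 tilt [-3.e-04  6.e-04 -1.e+00] w 0.0941 F [ 0.4 -0.6 -0.2] grip 0.0
```

Call:
arm_command(moves=[{"claw": 1,"travel": [0.082,0.115,0],"roll": 0},{"claw": 1,"travel": [0.082,0.115,0],"roll": 0},{"claw": 1,"travel": [0.082,0.115,0],"roll": 0},{"claw": 1,"travel": [0.082,0.115,0],"roll": 0},{"claw": 1,"travel": [0.083,0.116,0],"roll": 0},{"claw": 1,"travel": [0,0,0.12],"roll": 0},{"claw": 1,"travel": [0,0,0.12],"roll": 0},{"claw": 1,"travel": [0,0,0],"roll": 0}])

```text
t: 2.1
tool_pos: [0.454, -0.2996, 0.1401]
ee_rot: [[-0.094, 0.996, -0.009], [0.996, 0.094, 0.007], [0.008, -0.008, -1.0]]
contact_force: [-1.0, 0.1, 0.3]
gripper_width: 0.0937
grip_force: 0.0
```

```bash
python3 go.py .4577 -.302 .029; python3 - <<'E'
from h import *
for n in("top","scene"):
    a,d=manip.camera(n); np.savez(f"{n}1.npz",a=a,d=d); C=cloud(n,d)
    near=np.hypot(C[...,0]-.4577,C[...,1]+.302)<.036
    P=C[near&(C[...,2]<.09)&(C[...,2]>.03)&(a.max(2)<70)]
    print(n,len(P),P[:,:2].mean(0) if len(P) else "")
a=np.load("scene1.npz")["a"]; B=cv2.resize(a[90:290,300:500],None,fx=3,fy=3,interpolation=cv2.INTER_CUBIC); cv2.imwrite("pics/s1.png",B[:,:,::-1])
E
```

```text
t 2.1 pos [ 0.454  -0.2996  0.1401] units [-0.014  0.017  0.444] yaw 5.41 roll 0.0012 tilt [-0.0088  0.0073 -0.9999] w 0.0937 F [-1.   0.1  0.3] grip 0.0
top 73 [ 0.44486259 -0.30832834]
scene 536 [ 0.45242968 -0.29157306]
```

View pics/s1.png

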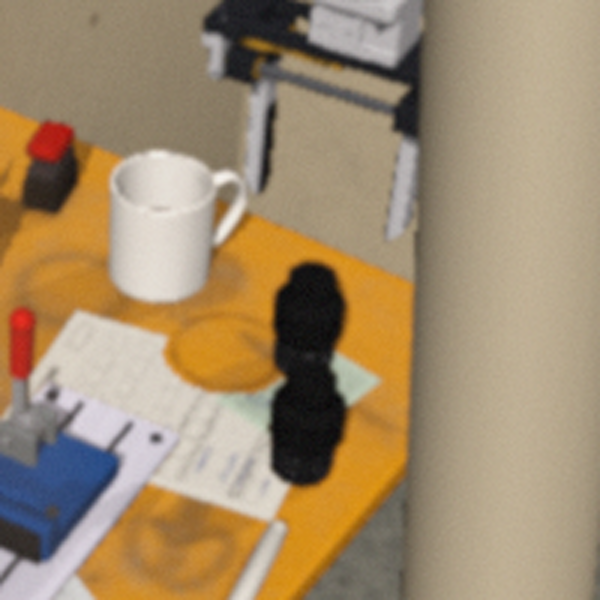

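The fingers straddle the target at crop (308,320), at (262,130) and (400,190). I'll go down partway and re-read the pose.

Call:
arm_command(moves=[{"claw": 1,"travel": [0,0,0.05],"roll": 0},{"claw": 1,"travel": [0,0,0.05],"roll": 0},{"claw": 1,"travel": [0,0,0.05],"roll": 0},{"claw": 1,"travel": [0,0,0.05],"roll": 0},{"claw": 1,"travel": [0,0,0],"roll": 0},{"claw": 1,"travel": [0,0,0],"roll": 0},{"claw": 1,"travel": [0,0,0],"roll": 0},{"claw": 1,"travel": [0,0,0],"roll": 0}])

```text
t: 2.87
tool_pos: [0.4577, -0.3043, 0.0971]
ee_rot: [[-0.092, 0.996, 0.002], [0.996, 0.092, -0.002], [-0.002, 0.002, -1.0]]
contact_force: [-0.2, 0.7, -0.1]
gripper_width: 0.094
grip_force: 0.0
```

```bash
python3 go.py .4577 -.302 .029
```

```text
t 2.8667 pos [ 0.4577 -0.3043  0.0971] units [0.01  0.    0.272] yaw 5.27 roll -0.0003 tilt [ 0.0022 -0.002  -1.    ] w 0.094 F [-0.2  0.7 -0.1] grip 0.0
```

Call:
arm_command(moves=[{"claw": 1,"travel": [0.009,0,0.045],"roll": 0},{"claw": 1,"travel": [0,0,0.045],"roll": 0},{"claw": 1,"travel": [0,0,0.045],"roll": 0},{"claw": 1,"travel": [0,0,0.045],"roll": 0},{"claw": 1,"travel": [0,0,0.045],"roll": 0},{"claw": 1,"travel": [0,0,0.045],"roll": 0},{"claw": 1,"travel": [0,0,0],"roll": 0},{"claw": 1,"travel": [0,0,0],"roll": 0}])

```text
t: 3.53
tool_pos: [0.4569, -0.3013, 0.0284]
ee_rot: [[-0.092, 0.996, 0.0], [0.996, 0.092, -0.0], [-0.0, 0.0, -1.0]]
contact_force: [0.0, 0.1, -0.7]
gripper_width: 0.0941
grip_force: 0.0
```

Call:
arm_command(moves=[{"claw": 0.4,"travel": [0,0,0],"roll": 0},{"claw": 0.2,"travel": [0,0,0],"roll": 0},{"claw": 0.1,"travel": [0,0,0],"roll": 0},{"claw": 0,"travel": [0,0,0],"roll": 0},{"claw": -0.1,"travel": [0,0,0],"roll": 0},{"claw": -0.2,"travel": [0,0,0],"roll": 0},{"claw": -0.2,"travel": [0,0,0],"roll": 0},{"claw": -0.2,"travel": [0,0,0],"roll": 0}])

```text
t: 4.2
tool_pos: [0.4573, -0.3014, 0.0282]
ee_rot: [[-0.092, 0.996, 0.001], [0.996, 0.092, -0.001], [-0.001, 0.001, -1.0]]
contact_force: [1.5, -0.3, 0.3]
gripper_width: 0.0498
grip_force: 30.0
```

```bash
python3 go.py .4577 -.302 .205
```

```text
t 4.2 pos [ 0.4573 -0.3014  0.0282] units [-0.003  0.002 -0.707] yaw 5.3 roll -0.0 tilt [ 1.2e-03 -8.0e-04 -1.0e+00] w 0.0498 F [ 1.5 -0.3  0.3] grip 30.0
```

Call:
arm_command(moves=[{"claw": -0.2,"travel": [0,0,-0.04],"roll": 0},{"claw": -0.2,"travel": [0,0,-0.1],"roll": 0},{"claw": -0.2,"travel": [0,0,-0.13],"roll": 0},{"claw": -0.2,"travel": [0,0,-0.13],"roll": 0},{"claw": -0.2,"travel": [0,0,-0.13],"roll": 0},{"claw": -0.2,"travel": [0,0,-0.1],"roll": 0},{"claw": -0.2,"travel": [0,0,-0.06],"roll": 0},{"claw": -0.2,"travel": [0.04,0.01,0],"roll": 0}])

```text
t: 4.87
tool_pos: [0.4598, -0.2934, 0.2047]
ee_rot: [[-0.091, 0.996, 0.006], [0.996, 0.091, -0.006], [-0.007, 0.005, -1.0]]
contact_force: [-0.4, 0.2, -1.7]
gripper_width: 0.0503
grip_force: 30.0
```

Call:
arm_command(moves=[{"claw": -0.2,"travel": [0.09,0.025,0],"roll": 0},{"claw": -0.2,"travel": [0.13,0.035,0],"roll": 0},{"claw": -0.2,"travel": [0.14,0.035,0],"roll": 0},{"claw": -0.2,"travel": [0.14,0.035,0],"roll": 0},{"claw": -0.2,"travel": [0.14,0.035,0],"roll": 0},{"claw": -0.2,"travel": [0.14,0.035,0],"roll": 0},{"claw": -0.2,"travel": [0.14,0.035,0],"roll": 0},{"claw": -0.2,"travel": [0.14,0.035,0],"roll": 0}])

```text
t: 5.53
tool_pos: [0.4992, -0.0181, 0.1991]
ee_rot: [[-0.092, 0.996, -0.003], [0.996, 0.092, 0.001], [0.001, -0.003, -1.0]]
contact_force: [0.8, 0.4, -1.0]
gripper_width: 0.0498
grip_force: 30.0
```

Call:
arm_command(moves=[{"claw": -0.2,"travel": [0.12,0.035,0],"roll": 0},{"claw": -0.2,"travel": [0.09,0.03,0],"roll": 0},{"claw": -0.2,"travel": [0.05,0.015,0],"roll": 0},{"claw": -0.2,"travel": [0.016,0.005,0],"roll": 0},{"claw": -0.2,"travel": [0,0,0.1],"roll": 0},{"claw": -0.2,"travel": [0,0,0.1],"roll": 0},{"claw": -0.2,"travel": [0,0,0.08],"roll": 0},{"claw": -0.2,"travel": [0,0,0],"roll": 0}])

```text
t: 6.2
tool_pos: [0.511, 0.0497, 0.1259]
ee_rot: [[-0.092, 0.996, -0.011], [0.996, 0.092, -0.0], [0.001, -0.011, -1.0]]
contact_force: [-0.2, 1.1, -1.6]
gripper_width: 0.0496
grip_force: 30.0
```

```bash
python3 go.py .5164 .0496 .042; python3 - <<'E'
from h import *
for n in("top","scene"):
    a,d=manip.camera(n); np.savez(f"{n}2.npz",a=a,d=d); C=cloud(n,d)
    near=np.hypot(C[...,0]-.5164,C[...,1]-.0496)<.05
    P=C[near&(C[...,2]<.22)&(C[...,2]>.08)&(a.max(2)<55)]
    if len(P)>20:
        for lo in np.arange(.08,.19,.02):
            Q=P[(P[:,2]>lo)&(P[:,2]<lo+.02)]
            if len(Q)>10: print(n,lo,len(Q),Q.mean(0).round(4),Q.min(0).round(4),Q.max(0).round(4))
a=np.load("scene2.npz")["a"]; B=cv2.resize(a[130:330,170:380],None,fx=3,fy=3,interpolation=cv2.INTER_CUBIC); cv2.imwrite("pics/s2.png",B[:,:,::-1])
E
```

```text
t 6.2 pos [0.511  0.0497 0.1259] units [-0.003  0.025  0.335] yaw 5.29 roll -0.0001 tilt [-1.090e-02 -1.000e-04 -9.999e-01] w 0.0496 F [-0.2  1.1 -1.6] grip 30.0
scene 0.1 117 [0.5001 0.0597 0.1123] [0.4884 0.037  0.1003] [0.5221 0.0703 0.12  ]
scene 0.12000000000000001 119 [0.5019 0.064  0.1291] [0.4877 0.0506 0.1203] [0.5213 0.0732 0.1398]
scene 0.14 171 [0.5033 0.0671 0.1505] [0.4883 0.0543 0.1405] [0.5289 0.0741 0.1599]
scene 0.16000000000000003 297 [0.5115 0.0603 0.1681] [0.4895 0.0418 0.1601] [0.5404 0.0733 0.1799]
scene 0.18000000000000002 244 [0.5175 0.0511 0.1841] [0.4956 0.0345 0.1802] [0.5403 0.0655 0.1977]
```

View pics/s2.png

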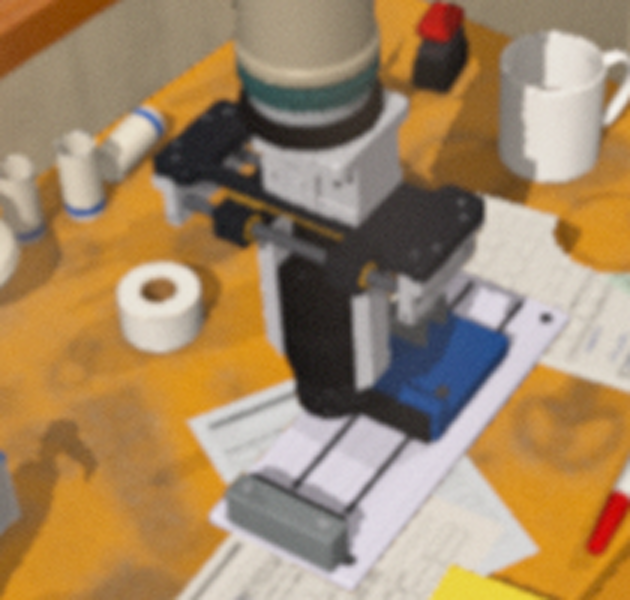

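The adaptor is held upright at crop (330,330), with the fixed jaw clear at (290,520). Lowering.

Call:
arm_command(moves=[{"claw": -0.2,"travel": [0,0,0.06],"roll": 0},{"claw": -0.2,"travel": [0,0,0.07],"roll": 0},{"claw": -0.2,"travel": [0,0,0.07],"roll": 0},{"claw": -0.2,"travel": [0,0,0.05],"roll": 0},{"claw": -0.2,"travel": [0,0,0],"roll": 0},{"claw": -0.2,"travel": [0,0,0],"roll": 0},{"claw": -0.2,"travel": [0,0,0],"roll": 0},{"claw": -0.2,"travel": [0,0,0],"roll": 0}])

```text
t: 6.97
tool_pos: [0.5171, 0.0498, 0.0695]
ee_rot: [[-0.092, 0.996, 0.003], [0.996, 0.092, -0.0], [-0.0, 0.003, -1.0]]
contact_force: [0.8, -0.5, -0.4]
gripper_width: 0.0499
grip_force: 30.0
```

```bash
python3 go.py .5164 .0496 .041
```

```text
t 6.9667 pos [0.5171 0.0498 0.0695] units [-0.    -0.003  0.114] yaw 5.29 roll -0.0001 tilt [ 3.e-03 -2.e-04 -1.e+00] w 0.0499 F [ 0.8 -0.5 -0.4] grip 30.0
```

Call:
arm_command(moves=[{"claw": -0.2,"travel": [0,0,0.03],"roll": 0},{"claw": -0.2,"travel": [0,0,0.03],"roll": 0},{"claw": -0.2,"travel": [0,0,0.025],"roll": 0},{"claw": -0.2,"travel": [0,0,0.015],"roll": 0},{"claw": -0.2,"travel": [0,0,0.01],"roll": 0},{"claw": -0.2,"travel": [0,0,0.004],"roll": 0},{"claw": -0.2,"travel": [0,0,0],"roll": 0},{"claw": -0.2,"travel": [0,0,0],"roll": 0}])

```text
t: 7.63
tool_pos: [0.515, 0.0497, 0.0402]
ee_rot: [[-0.093, 0.996, -0.001], [0.996, 0.093, -0.001], [-0.0, -0.002, -1.0]]
contact_force: [-3.7, -0.6, 7.0]
gripper_width: 0.05
grip_force: 30.0
```

```bash
python3 go.py .5164 .0496 .0405
```

```text
t 7.6333 pos [0.515  0.0497 0.0402] units [-0.001  0.006 -0.001] yaw 5.32 roll 0.0003 tilt [-1.5e-03 -6.0e-04 -1.0e+00] w 0.05 F [-3.7 -0.6  7. ] grip 30.0
```

The adaptor is touching the plate with a 7 N reaction. I'll release it gently and rise straight up.

Call:
arm_command(moves=[{"claw": 0.1,"travel": [0,0,0],"roll": 0},{"claw": 0.2,"travel": [0,0,0],"roll": 0},{"claw": 0.4,"travel": [0,0,0],"roll": 0},{"claw": 0.7,"travel": [0,0,0],"roll": 0},{"claw": 1,"travel": [0,0,0],"roll": 0},{"claw": 1,"travel": [0,0,0],"roll": 0},{"claw": 1,"travel": [0,0,0],"roll": 0},{"claw": 1,"travel": [0,0,0],"roll": 0}])

```text
t: 8.3
tool_pos: [0.5158, 0.0499, 0.0394]
ee_rot: [[-0.092, 0.996, -0.0], [0.996, 0.092, -0.0], [-0.0, -0.0, -1.0]]
contact_force: [0.5, 0.3, 0.2]
gripper_width: 0.0922
grip_force: 0.0
```

Call:
arm_command(moves=[{"claw": 1,"travel": [0,0,-0.03],"roll": 0},{"claw": 1,"travel": [0,0,-0.06],"roll": 0},{"claw": 1,"travel": [0,0,-0.1],"roll": 0},{"claw": 1,"travel": [0,0,-0.12],"roll": 0},{"claw": 1,"travel": [0,0,-0.12],"roll": 0},{"claw": 1,"travel": [0,0,-0.12],"roll": 0},{"claw": 1,"travel": [0,0,-0.1],"roll": 0},{"claw": 1,"travel": [0,0,-0.04],"roll": 0}])

```text
t: 8.97
tool_pos: [0.5177, 0.0499, 0.2164]
ee_rot: [[-0.092, 0.996, 0.007], [0.996, 0.092, -0.0], [-0.001, 0.007, -1.0]]
contact_force: [0.0, -0.6, -0.2]
gripper_width: 0.0944
grip_force: 0.0
```

```bash
cat > st.py <<'E'
from h import *
import sys
o=np.array([.524,-.032]); c,s_=np.cos(np.radians(5.3)),np.sin(np.radians(5.3)); H=np.array([[c,-s_],[s_,c]])
tag=sys.argv[1]
for n in("top","scene"):
    a,d=manip.camera(n); np.savez(f"{n}{tag}.npz",a=a,d=d); C=cloud(n,d); hsv=cv2.cvtColor(a,cv2.COLOR_RGB2HSV)
    L=C.copy(); L[...,:2]=(C[...,:2]-o)@H
    B=(abs(L[...,0])<.13)&(abs(L[...,1])<.16)&(C[...,2]<.2)
    P=L[B&(a.max(2)<70)&(L[...,2]>.078)&(L[...,1]>.03)]
    if len(P)>20: print(n,"adaptor top holder-frame",len(P),P.mean(0).round(4),P.min(0).round(4),P.max(0).round(4))
    P=L[B&(a.max(2)<70)&(L[...,2]>.046)&(L[...,2]<.074)&(L[...,1]>.03)]
    if len(P)>20:
        q=np.linalg.lstsq(np.c_[2*P[:,:2],np.ones(len(P))],(P[:,:2]**2).sum(1),rcond=None)[0]; print("   ring lsq",q[:2].round(4),np.sqrt(q[2]+q[:2]@q[:2]).round(4))
    P=L[B&(hsv[...,0]>100)&(hsv[...,0]<125)&(hsv[...,1]>130)&(a[...,2]>60)&(L[...,2]>.038)]
    if len(P): print(n,"blue y",np.percentile(P[:,1],[1,99]).round(4),"x",np.percentile(P[:,0],[1,99]).round(4),"ztop",np.percentile(P[:,2],95).round(4))
    P=L[B&(hsv[...,1]>170)&((hsv[...,0]<5)|(hsv[...,0]>172))&(a[...,0]>100)&(L[...,2]>.04)]
    if len(P)>5: print(n,"lever grip",len(P),P.mean(0).round(4),P.min(0).round(4),P.max(0).round(4))
s=manip.sense(); p=s["tool_pos"]; print("t",s["t"],"tcp holder",((p[:2]-o)@H).round(4),p[2].round(4),"F",s["contact_force"].round(1),"w",round(s["gripper_width"],4))
E
python3 st.py 3; python3 -c "
from h import *
a=np.load('scene3.npz')['a']; B=cv2.resize(a[130:330,170:380],None,fx=3,fy=3,interpolation=cv2.INTER_CUBIC); cv2.imwrite('pics/s3.png',B[:,:,::-1])"
```

```text
top blue y [-0.0674  0.0167] x [-0.0377  0.0332] ztop 0.0479
top lever grip 35 [ 0.0181 -0.0515  0.1477] [ 0.0121 -0.0569  0.1275] [ 0.025  -0.0469  0.1547]
scene adaptor top holder-frame 362 [-0.0059  0.0843  0.0907] [-0.0245  0.061   0.078 ] [0.0181 0.1033 0.0999]
   ring lsq [-0.0022  0.0804] 0.0242
scene blue y [-0.0657  0.0172] x [-0.0397  0.0355] ztop 0.0485
scene lever grip 37 [ 0.016  -0.0514  0.1384] [ 0.0138 -0.0566  0.107 ] [ 0.0211 -0.0466  0.1558]
t 9.0667 tcp holder [0.0006 0.0822] 0.2141 F [ 0.4 -0.2 -0.6] w 0.0945
```

View pics/s3.png

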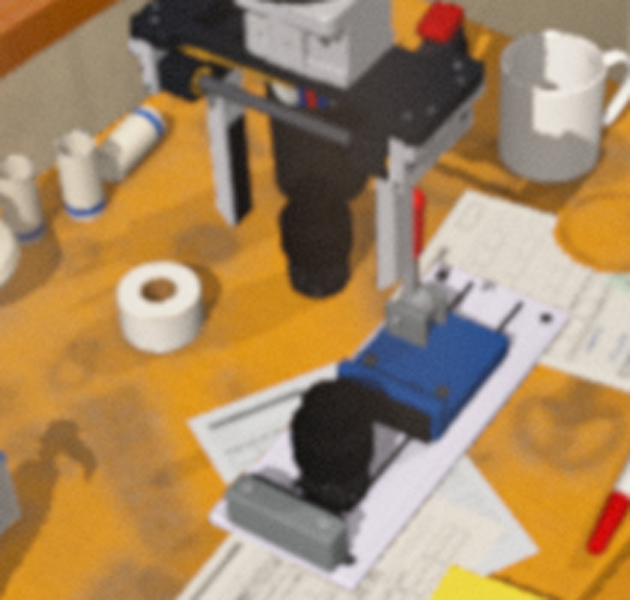

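The adaptor stands free and upright at crop (332,440), with the jaw face dark at (405,410). I'll now move behind the jaw, with the hand turned 90° so that its body clears the lever.

Call:
arm_command(moves=[{"claw": 0.5,"travel": [-0.06,-0.01,0],"roll": 0},{"claw": 0,"travel": [-0.12,-0.02,0],"roll": 0},{"claw": -1,"travel": [-0.14,-0.025,0],"roll": 0},{"claw": -1,"travel": [-0.14,-0.025,0],"roll": 0},{"claw": -1,"travel": [-0.14,-0.025,0],"roll": 0},{"claw": -1,"travel": [-0.14,-0.025,0],"roll": 0},{"claw": -1,"travel": [-0.088,-0.01,0],"roll": 0},{"claw": -1,"travel": [0,0,0],"roll": 0.077}])

```text
t: 9.73
tool_pos: [0.4987, -0.1635, 0.2094]
ee_rot: [[0.034, 0.999, -0.004], [0.999, -0.034, -0.001], [-0.001, -0.004, -1.0]]
contact_force: [0.0, -0.0, 1.7]
gripper_width: 0.0438
grip_force: 0.0
```

Call:
arm_command(moves=[{"claw": -1,"travel": [0,0,0],"roll": 0.077},{"claw": -1,"travel": [0,0,0],"roll": 0.077},{"claw": -1,"travel": [0,0,0],"roll": 0.077},{"claw": -1,"travel": [0,0,0],"roll": 0.077},{"claw": -1,"travel": [0,0,0],"roll": 0.077},{"claw": -1,"travel": [0,0,0],"roll": 0.077},{"claw": -1,"travel": [0,0,0],"roll": 0.077},{"claw": -1,"travel": [0,0,0],"roll": 0.077}])

```text
t: 10.4
tool_pos: [0.4987, -0.1589, 0.2095]
ee_rot: [[0.843, 0.539, -0.004], [0.539, -0.843, 0.002], [-0.002, -0.004, -1.0]]
contact_force: [0.7, 0.6, -0.6]
gripper_width: 0.0007
grip_force: 0.0
```

Call:
arm_command(moves=[{"claw": -1,"travel": [0,0,0],"roll": 0.077},{"claw": -1,"travel": [0,0,0],"roll": 0.077},{"claw": -1,"travel": [0,0,0],"roll": 0.077},{"claw": -1,"travel": [0,0,0],"roll": 0.076},{"claw": -1,"travel": [0,0,0],"roll": 0},{"claw": -1,"travel": [0,0,0],"roll": 0},{"claw": -1,"travel": [0,0,0],"roll": 0},{"claw": -1,"travel": [0,0,0],"roll": 0}])

```text
t: 11.07
tool_pos: [0.4997, -0.1593, 0.2113]
ee_rot: [[0.996, 0.094, -0.001], [0.094, -0.996, 0.0], [-0.001, -0.001, -1.0]]
contact_force: [-1.0, -0.6, -0.3]
gripper_width: 0.0006
grip_force: 0.0
```

```bash
python3 st.py 4; python3 go.py .5017 -.1596 .023 -84.7; python3 - <<'E'
from h import *
o=np.array([.524,-.032]); c,s=np.cos(np.radians(5.3)),np.sin(np.radians(5.3)); H=np.array([[c,-s],[s,c]])
for n in("top","scene"):
    z=np.load(n+"0.npz"); a=z["a"]; L=cloud(n,z["d"]); L[...,:2]=(L[...,:2]-o)@H; hsv=cv2.cvtColor(a,cv2.COLOR_RGB2HSV)
    B=(abs(L[...,0])<.06)&(L[...,1]<.05)&(L[...,1]>-.14)
    bl=B&(hsv[...,0]>100)&(hsv[...,0]<125)&(hsv[...,1]>130)&(a[...,2]>60)
    P=L[bl&(L[...,2]>.022)]; print(n,"blue all y",np.percentile(P[:,1],[0,1,5,99,100]).round(4),"z at rear",np.median(P[P[:,1]<-.06][:,2]).round(4))
    P=L[B&(hsv[...,1]<80)&(L[...,2]>.052)&(L[...,2]<.075)]; print(n,"cheeks",len(P),P.mean(0).round(4),P.min(0).round(4),P.max(0).round(4))
    P=L[B&(L[...,2]>.08)&(L[...,2]<.17)]; 
    for lo in np.arange(.08,.16,.015):
        Q=P[(P[:,2]>lo)&(P[:,2]<lo+.015)]
        if len(Q): print("  lever",lo.round(3),len(Q),np.median(Q,0).round(4))
E
```

```text
top adaptor top holder-frame 236 [-0.0041  0.0798  0.0916] [-0.0228  0.0585  0.0781] [0.018  0.1028 0.1   ]
   ring lsq [-0.0029  0.0802] 0.0232
top blue y [-0.0138  0.0168] x [-0.0371  0.033 ] ztop 0.0482
scene adaptor top holder-frame 361 [-0.0058  0.084   0.0908] [-0.0237  0.0614  0.078 ] [0.0157 0.1022 0.0996]
   ring lsq [-0.0026  0.0808] 0.0238
scene blue y [-0.0614  0.0164] x [-0.0396  0.0357] ztop 0.0485
scene lever grip 133 [ 0.0199 -0.0491  0.1313] [ 0.0138 -0.0572  0.103 ] [ 0.0272 -0.043   0.154 ]
t 11.1667 tcp holder [-0.0358 -0.1246] 0.2117 F [ 0.   0.1 -0.7] w 0.0003
t 11.1667 pos [ 0.4999 -0.1594  0.2117] units [0.007 0.002 0.755] yaw -84.64 roll 0.0007 tilt [-4.e-04  1.e-04 -1.e+00] w 0.0003 F [ 0.   0.1 -0.7] grip 0.0
top blue all y [-0.0746 -0.0734 -0.0692  0.0161  0.017 ] z at rear 0.0335
top cheeks 133 [ 0.0176 -0.0525  0.0592] [ 0.0036 -0.0697  0.0521] [ 0.0326 -0.0351  0.0743]
  lever 0.08 2 [ 0.0189 -0.0521  0.0818]
  lever 0.095 7 [ 0.0152 -0.0491  0.1047]
  lever 0.11 12 [ 0.0152 -0.0497  0.1196]
  lever 0.125 7 [ 0.0141 -0.0522  0.1319]
  lever 0.14 58 [ 0.0194 -0.0521  0.1487]
scene blue all y [-0.0784 -0.0742 -0.0687  0.0165  0.0186] z at rear 0.035
scene cheeks 200 [ 0.0175 -0.0498  0.0609] [ 0.0027 -0.072   0.0523] [ 0.0332 -0.0341  0.0726]
  lever 0.08 33 [ 0.0215 -0.051   0.0874]
  lever 0.095 32 [ 0.021  -0.049   0.1049]
  lever 0.11 47 [ 0.0195 -0.0491  0.1177]
  lever 0.125 49 [ 0.0193 -0.0494  0.1324]
  lever 0.14 70 [ 0.0191 -0.05    0.1499]
  lever 0.155 2 [ 0.0211 -0.0508  0.1553]
```

Call:
arm_command(moves=[{"claw": -1,"travel": [0,0,0.06],"roll": 0},{"claw": -1,"travel": [0,0,0.12],"roll": 0},{"claw": -1,"travel": [0,0,0.13],"roll": 0},{"claw": -1,"travel": [0,0,0.13],"roll": 0},{"claw": -1,"travel": [0,0,0.13],"roll": 0},{"claw": -1,"travel": [0,0,0.12],"roll": 0},{"claw": -1,"travel": [0,0,0.06],"roll": 0},{"claw": -1,"travel": [0,0,0],"roll": 0}])

```text
t: 11.83
tool_pos: [0.4971, -0.1582, 0.0211]
ee_rot: [[0.996, 0.093, -0.007], [0.093, -0.996, 0.003], [-0.007, -0.004, -1.0]]
contact_force: [-0.5, -0.7, 0.1]
gripper_width: 0.0006
grip_force: 0.0
```

Call:
arm_command(moves=[{"claw": -1,"travel": [0,0,0.013],"roll": 0},{"claw": -1,"travel": [0,0,0],"roll": 0},{"claw": -1,"travel": [0,-0.02,0],"roll": 0},{"claw": -1,"travel": [0,-0.02,0],"roll": 0},{"claw": -1,"travel": [0,-0.02,0],"roll": 0},{"claw": -1,"travel": [0,-0.02,0],"roll": 0},{"claw": -1,"travel": [0,0,0],"roll": 0},{"claw": -1,"travel": [0,0,0],"roll": 0}])

```text
t: 12.5
tool_pos: [0.4982, -0.1391, 0.0215]
ee_rot: [[0.996, 0.093, 0.0], [0.093, -0.996, -0.0], [0.0, 0.0, -1.0]]
contact_force: [0.8, -0.3, -0.6]
gripper_width: 0.0005
grip_force: 0.0
```

```bash
python3 st.py 5
```

```text
top adaptor top holder-frame 226 [-0.0038  0.0799  0.0923] [-0.02    0.0585  0.078 ] [0.0181 0.1001 0.0997]
   ring lsq [-0.003   0.0802] 0.023
top blue y [-0.0259  0.0169] x [-0.0297  0.0339] ztop 0.0486
scene adaptor top holder-frame 369 [-0.0054  0.0843  0.0905] [-0.023   0.0613  0.0781] [0.0172 0.102  0.1007]
   ring lsq [-0.0023  0.0802] 0.0243
scene blue y [-0.0609  0.0172] x [-0.0393  0.0346] ztop 0.0488
scene lever grip 118 [ 0.02   -0.0485  0.1336] [-0.0024 -0.0571  0.0992] [ 0.0263 -0.0219  0.1635]
t 12.6 tcp holder [-0.0355 -0.1047] 0.0214 F [-0.5  0.3 -0.3] w 0.0003
```

Call:
arm_command(moves=[{"claw": -1,"travel": [0,-0.016,0],"roll": 0},{"claw": -1,"travel": [0,-0.016,0],"roll": 0},{"claw": -1,"travel": [0,-0.02,0],"roll": 0},{"claw": -1,"travel": [0,-0.02,0],"roll": 0},{"claw": -1,"travel": [0,-0.02,0],"roll": 0},{"claw": -1,"travel": [0,-0.016,0],"roll": 0},{"claw": -1,"travel": [0,-0.01,0],"roll": 0},{"claw": -1,"travel": [0,0,0],"roll": 0}])

```text
t: 13.27
tool_pos: [0.4953, -0.1093, 0.0212]
ee_rot: [[0.996, 0.093, -0.0], [0.093, -0.996, 0.001], [-0.0, -0.001, -1.0]]
contact_force: [0.6, 0.2, -0.6]
gripper_width: 0.0002
grip_force: 0.0
```

```bash
python3 st.py 6
```

```text
top adaptor top holder-frame 231 [-0.0041  0.0801  0.0919] [-0.0244  0.0583  0.0781] [0.0136 0.1005 0.1008]
   ring lsq [-0.0027  0.0789] 0.0232
top blue y [0.0217 0.0321] x [-0.0038  0.0343] ztop 0.0467
scene adaptor top holder-frame 375 [-0.0055  0.0845  0.0905] [-0.0255  0.0606  0.078 ] [0.0185 0.103  0.099 ]
   ring lsq [-0.0017  0.0796] 0.0248
scene blue y [-0.0368  0.0324] x [-0.0399  0.0097] ztop 0.0477
scene lever grip 80 [ 0.0187 -0.0315  0.1442] [-0.0031 -0.0385  0.123 ] [0.0265 0.0102 0.1621]
t 13.3667 tcp holder [-0.0357 -0.0745] 0.0212 F [0.1 0.1 0.1] w 0.0006
```

The jaw moves with the hand and is now about 15 mm forward. I'll push on, slowing before contact.

Call:
arm_command(moves=[{"claw": -1,"travel": [0,-0.012,0],"roll": 0},{"claw": -1,"travel": [0,-0.014,0],"roll": 0},{"claw": -1,"travel": [0,-0.014,0],"roll": 0},{"claw": -1,"travel": [0,-0.012,0],"roll": 0},{"claw": -1,"travel": [0,-0.01,0],"roll": 0},{"claw": -1,"travel": [0,-0.008,0],"roll": 0},{"claw": -1,"travel": [0,-0.008,0],"roll": 0},{"claw": -1,"travel": [0,-0.008,0],"roll": 0}])

```text
t: 14.03
tool_pos: [0.4936, -0.0888, 0.0213]
ee_rot: [[0.996, 0.093, 0.0], [0.093, -0.996, -0.001], [0.0, 0.001, -1.0]]
contact_force: [-0.6, -2.9, -0.4]
gripper_width: 0.0005
grip_force: 1.9
```

```bash
python3 st.py 7
```

```text
top adaptor top holder-frame 239 [-0.0051  0.0808  0.0927] [-0.0612  0.0301  0.078 ] [0.0151 0.1018 0.1625]
   ring lsq [-0.0033  0.0809] 0.0231
top blue y [0.0421 0.053 ] x [0.0087 0.034 ] ztop 0.047
scene adaptor top holder-frame 501 [-0.0157  0.0716  0.1102] [-0.0696  0.0301  0.078 ] [0.0155 0.105  0.1661]
   ring lsq [-0.0011  0.0798] 0.0265
scene blue y [-0.0317  0.0531] x [-0.039   0.0028] ztop 0.0476
scene lever grip 82 [ 0.019  -0.0106  0.1441] [-0.0025 -0.0198  0.1224] [0.0262 0.0273 0.1633]
t 14.1333 tcp holder [-0.0355 -0.0533] 0.0212 F [ 0.4 -1.8 -0.3] w 0.0009
```

Call:
arm_command(moves=[{"claw": -1,"travel": [0,-0.006,0],"roll": 0},{"claw": -1,"travel": [0,-0.006,0],"roll": 0},{"claw": -1,"travel": [0,-0.006,0],"roll": 0},{"claw": -1,"travel": [0,-0.006,0],"roll": 0},{"claw": -1,"travel": [0,-0.004,0],"roll": 0},{"claw": -1,"travel": [0,-0.004,0],"roll": 0},{"claw": -1,"travel": [0,0,0],"roll": 0},{"claw": -1,"travel": [0,0,0],"roll": 0}])

```text
t: 14.8
tool_pos: [0.4928, -0.0805, 0.0212]
ee_rot: [[0.996, 0.092, 0.0], [0.092, -0.996, 0.0], [0.0, -0.0, -1.0]]
contact_force: [0.6, -2.8, -0.1]
gripper_width: 0.0004
grip_force: 1.2
```

```bash
python3 st.py 8
```

```text
top adaptor top holder-frame 281 [-0.0122  0.0817  0.1025] [-0.0654  0.0301  0.078 ] [0.0142 0.1099 0.1652]
   ring lsq [-0.0022  0.0896] 0.0242
top blue y [0.0511 0.0614] x [0.0124 0.034 ] ztop 0.0471
scene adaptor top holder-frame 614 [-0.0194  0.0717  0.1192] [-0.0698  0.03    0.078 ] [0.0172 0.1114 0.1664]
   ring lsq [-0.0027  0.0894] 0.0247
scene blue y [-0.025  0.062] x [-0.039   0.0103] ztop 0.0484
scene lever grip 89 [ 0.0189 -0.0028  0.1443] [-0.0025 -0.0123  0.1216] [0.0271 0.0353 0.1636]
t 14.9 tcp holder [-0.0355 -0.0454] 0.0212 F [ 1.5 -2.4  0.9] w 0.0004
```

Call:
arm_command(moves=[{"claw": -1,"travel": [0,-0.004,0],"roll": 0},{"claw": -1,"travel": [0,-0.004,0],"roll": 0},{"claw": -1,"travel": [0,-0.003,0],"roll": 0},{"claw": -1,"travel": [0,-0.003,0],"roll": 0},{"claw": -1,"travel": [0,0,0],"roll": 0},{"claw": -1,"travel": [0,0,0],"roll": 0},{"claw": -1,"travel": [0,0,0],"roll": 0},{"claw": -1,"travel": [0,0,0],"roll": 0}])

```text
t: 15.57
tool_pos: [0.4925, -0.0774, 0.0212]
ee_rot: [[0.996, 0.092, 0.0], [0.092, -0.996, -0.0], [0.0, 0.0, -1.0]]
contact_force: [0.0, -5.0, 0.1]
gripper_width: 0.0002
grip_force: 1.9
```

```bash
python3 st.py 9
```

```text
top adaptor top holder-frame 300 [-0.0164  0.0792  0.1087] [-0.0674  0.0301  0.078 ] [0.014  0.1127 0.166 ]
   ring lsq [-0.0032  0.0929] 0.0231
top blue y [0.0542 0.0641] x [0.0138 0.0331] ztop 0.0471
scene adaptor top holder-frame 653 [-0.0213  0.0715  0.1227] [-0.0706  0.0301  0.078 ] [0.0143 0.1146 0.1667]
   ring lsq [-0.0013  0.0905] 0.0264
scene blue y [-0.016   0.0648] x [-0.0397  0.0216] ztop 0.0474
scene lever grip 87 [0.0188 0.0007 0.1446] [-0.0033 -0.008   0.1223] [0.0267 0.0344 0.1647]
t 15.6667 tcp holder [-0.0355 -0.0423] 0.0213 F [ 0.4 -3.5  0.6] w 0.0002
```

Call:
arm_command(moves=[{"claw": -1,"travel": [0,-0.003,0],"roll": 0},{"claw": -1,"travel": [0,-0.003,0],"roll": 0},{"claw": -1,"travel": [0,-0.002,0],"roll": 0},{"claw": -1,"travel": [0,0,0],"roll": 0},{"claw": -1,"travel": [0,0,0],"roll": 0},{"claw": -1,"travel": [0,0,0],"roll": 0},{"claw": -1,"travel": [0,0,0],"roll": 0},{"claw": -1,"travel": [0,0,0],"roll": 0}])

```text
t: 16.33
tool_pos: [0.4925, -0.077, 0.0213]
ee_rot: [[0.996, 0.094, 0.001], [0.094, -0.996, -0.003], [0.0, 0.003, -1.0]]
contact_force: [0.4, -7.6, -0.9]
gripper_width: 0.0004
grip_force: 4.3
```

```bash
python3 st.py 10
```

```text
top adaptor top holder-frame 312 [-0.0176  0.0772  0.1112] [-0.0676  0.0301  0.0781] [0.0126 0.1124 0.1657]
   ring lsq [-0.0034  0.0936] 0.0233
top blue y [0.0557 0.064 ] x [0.0177 0.0336] ztop 0.047
scene adaptor top holder-frame 670 [-0.0218  0.071   0.1233] [-0.07   0.03   0.078] [0.0159 0.1147 0.1663]
   ring lsq [-0.0009  0.0904] 0.0272
scene blue y [-0.0206  0.0662] x [-0.04    0.0258] ztop 0.0478
scene lever grip 89 [0.0186 0.0008 0.1447] [-0.003  -0.009   0.1244] [0.0274 0.0371 0.1645]
t 16.4333 tcp holder [-0.0355 -0.0419] 0.0213 F [ 0.5 -8.7  0.6] w 0.0002
```

The jaw is snug: a further 2 mm of command moved it only 0.4 mm and raised the force to 8 N. The adaptor is upright at y ≈ 0.092. I'll back off, rise, and go to the +x side of the lever.

Call:
arm_command(moves=[{"claw": -1,"travel": [0,0.02,0],"roll": 0},{"claw": -1,"travel": [0,0.03,0],"roll": 0},{"claw": -1,"travel": [0,0,-0.06],"roll": 0},{"claw": -1,"travel": [0,0,-0.12],"roll": 0},{"claw": -1,"travel": [0,0,-0.14],"roll": 0},{"claw": -1,"travel": [0,0,-0.14],"roll": 0},{"claw": -1,"travel": [0,0,-0.14],"roll": 0},{"claw": -1,"travel": [0,0,-0.12],"roll": 0}])

```text
t: 17.1
tool_pos: [0.493, -0.087, 0.2033]
ee_rot: [[0.996, 0.092, 0.0], [0.092, -0.996, 0.002], [0.001, -0.002, -1.0]]
contact_force: [0.3, 0.1, -0.1]
gripper_width: 0.0004
grip_force: 0.0
```

Call:
arm_command(moves=[{"claw": -1,"travel": [0,0,-0.04],"roll": 0},{"claw": -1,"travel": [0.05,-0.03,0],"roll": 0},{"claw": -1,"travel": [0.08,-0.05,0],"roll": 0},{"claw": -1,"travel": [0.09,-0.05,0],"roll": 0},{"claw": -1,"travel": [0.08,-0.05,0],"roll": 0},{"claw": -1,"travel": [0.06,-0.03,0],"roll": 0},{"claw": -1,"travel": [0.04,0,0],"roll": 0},{"claw": -1,"travel": [0,0,0],"roll": 0}])

```text
t: 17.77
tool_pos: [0.5892, -0.0251, 0.2083]
ee_rot: [[0.996, 0.094, -0.003], [0.094, -0.996, 0.001], [-0.003, -0.001, -1.0]]
contact_force: [0.7, -0.1, 0.9]
gripper_width: 0.0002
grip_force: 0.0
```

```bash
python3 st.py 11;  python3 -c "
from h import *
a=np.load('scene11.npz')['a']; B=cv2.resize(a[130:330,170:380],None,fx=3,fy=3,interpolation=cv2.INTER_CUBIC); cv2.imwrite('pics/s11.png',B[:,:,::-1])"
```

```text
scene adaptor top holder-frame 367 [-0.0063  0.0975  0.0908] [-0.0257  0.0736  0.078 ] [0.017  0.1146 0.0994]
   ring lsq [-0.0023  0.0924] 0.025
scene blue y [-0.0208  0.065 ] x [-0.0392  0.0093] ztop 0.0481
scene lever grip 145 [ 0.0196 -0.0013  0.1321] [ 0.0134 -0.0089  0.1019] [0.0278 0.0034 0.1556]
t 17.8667 tcp holder [0.0635 0.    ] 0.2093 F [ 0.3 -0.6  0.3] w 0.0004
```

View pics/s11.png

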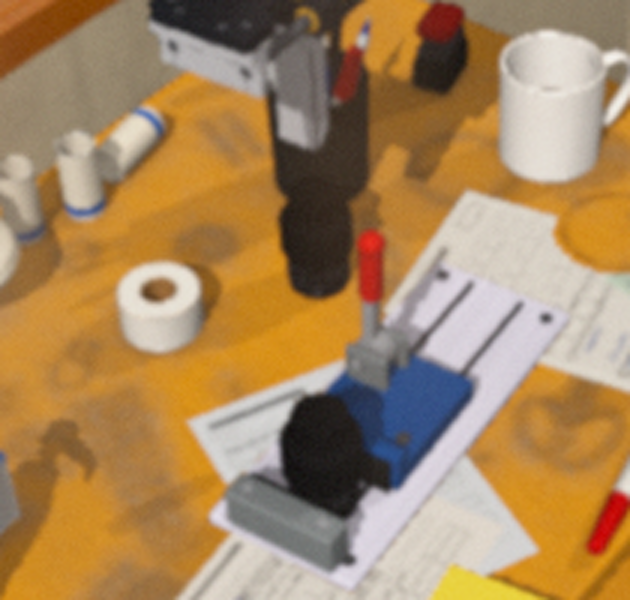

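The adaptor sits between the jaws at (322,450). The lever is still up at (370,270), with the shut fingers on its far side at (305,100). Next I'll go down and push the lever over along its arc.

Call:
arm_command(moves=[{"claw": -1,"travel": [0,0,0.08],"roll": 0},{"claw": -1,"travel": [0,0,0.11],"roll": 0},{"claw": -1,"travel": [0,0,0.08],"roll": 0},{"claw": -1,"travel": [0,0,0.027],"roll": 0},{"claw": -1,"travel": [-0.03,0.005,0],"roll": 0},{"claw": -1,"travel": [-0.04,0,0],"roll": 0},{"claw": -1,"travel": [-0.02,0,0],"roll": 0},{"claw": -1,"travel": [0,0,0],"roll": 0}])

```text
t: 18.53
tool_pos: [0.5649, -0.0299, 0.1386]
ee_rot: [[0.996, 0.092, 0.002], [0.092, -0.996, -0.001], [0.002, 0.001, -1.0]]
contact_force: [-0.8, -0.5, -1.4]
gripper_width: 0.0003
grip_force: 0.0
```

```bash
python3 st.py 12
```

```text
top blue y [0.0263 0.0635] x [0.01   0.0346] ztop 0.0485
top lever grip 33 [ 0.0168 -0.0045  0.1478] [ 0.0112 -0.0088  0.118 ] [2.320e-02 1.000e-04 1.541e-01]
scene adaptor top holder-frame 373 [-0.0065  0.0972  0.0907] [-0.0249  0.0722  0.078 ] [0.0173 0.1151 0.1005]
   ring lsq [-0.0016  0.0912] 0.0261
scene blue y [-0.0184  0.0654] x [-0.039   0.0314] ztop 0.0481
scene lever grip 146 [ 0.0193 -0.0012  0.1326] [ 0.0126 -0.0088  0.1022] [0.0269 0.004  0.1553]
t 18.6333 tcp holder [ 0.0422 -0.0017] 0.1385 F [-0.5 -0.8 -0.4] w 0.0007
```

Call:
arm_command(moves=[{"claw": -1,"travel": [-0.029,0,0.003],"roll": 0},{"claw": -1,"travel": [-0.029,0,0.003],"roll": 0},{"claw": -1,"travel": [-0.029,0,0.003],"roll": 0},{"claw": -1,"travel": [-0.029,0,0.005],"roll": 0},{"claw": -1,"travel": [-0.024,0,0.008],"roll": 0},{"claw": -1,"travel": [-0.024,0,0.01],"roll": 0},{"claw": -1,"travel": [-0.024,0,0.01],"roll": 0},{"claw": -1,"travel": [-0.024,0,0.012],"roll": 0}])

```text
t: 19.3
tool_pos: [0.513, -0.0346, 0.1234]
ee_rot: [[0.996, 0.092, 0.001], [0.092, -0.996, -0.0], [0.001, 0.0, -1.0]]
contact_force: [3.8, 0.7, 2.8]
gripper_width: 0.0006
grip_force: 1.9
```

```bash
python3 st.py 13
```

```text
top adaptor top holder-frame 73 [-0.0102  0.0997  0.0897] [-0.0252  0.0703  0.078 ] [0.0089 0.112  0.0989]
   ring lsq [-0.0031  0.0925] 0.0239
top blue y [-0.0048  0.0648] x [-0.0388 -0.0048] ztop 0.0476
top lever grip 29 [-0.0318 -0.004   0.1317] [-0.037  -0.0096  0.1275] [-0.0258  0.0014  0.1359]
scene adaptor top holder-frame 364 [-0.0066  0.0973  0.0909] [-0.0264  0.0737  0.0781] [0.016  0.1143 0.0991]
   ring lsq [-0.0012  0.0903] 0.0269
scene blue y [-0.0199  0.067 ] x [-0.0399  0.017 ] ztop 0.0476
scene lever grip 124 [-0.024  -0.0007  0.1175] [-0.0402 -0.0086  0.0876] [-0.0037  0.0041  0.1349]
t 19.4 tcp holder [-0.0121 -0.0014] 0.1231 F [ 0.8 -0.7  1.3] w 0.0001
```

Call:
arm_command(moves=[{"claw": -1,"travel": [-0.019,0,0.012],"roll": 0},{"claw": -1,"travel": [-0.019,0,0.014],"roll": 0},{"claw": -1,"travel": [-0.018,0,0.014],"roll": 0},{"claw": -1,"travel": [-0.018,0,0.016],"roll": 0},{"claw": -1,"travel": [-0.016,0,0.018],"roll": 0},{"claw": -1,"travel": [-0.015,0,0.02],"roll": 0},{"claw": -1,"travel": [-0.014,0,0.02],"roll": 0},{"claw": -1,"travel": [-0.012,0,0.022],"roll": 0}])

```text
t: 20.07
tool_pos: [0.4835, -0.0375, 0.0918]
ee_rot: [[0.996, 0.092, 0.008], [0.092, -0.996, -0.0], [0.008, 0.001, -1.0]]
contact_force: [1.0, 1.1, 13.0]
gripper_width: 0.0003
grip_force: 6.7
```

```bash
python3 st.py 14
```

```text
top lever grip 12 [-0.0627 -0.0041  0.0956] [-0.0654 -0.008   0.091 ] [-0.0587 -0.0012  0.0992]
scene adaptor top holder-frame 371 [-0.0066  0.0972  0.0906] [-0.0262  0.0748  0.078 ] [0.0172 0.1161 0.0993]
   ring lsq [-0.0014  0.0908] 0.0263
scene blue y [-0.0142  0.0648] x [-0.0402  0.0054] ztop 0.0472
scene lever grip 126 [-0.0459 -0.0012  0.0866] [-0.0681 -0.0097  0.0702] [-0.0164  0.0039  0.0995]
t 20.1667 tcp holder [-0.0421 -0.0015] 0.0903 F [2.9 0.6 1.4] w 0.0003
```

Call:
arm_command(moves=[{"claw": -1,"travel": [-0.006,0,0.012],"roll": 0},{"claw": -1,"travel": [-0.004,0,0.01],"roll": 0},{"claw": -1,"travel": [0,0,0.008],"roll": 0},{"claw": -1,"travel": [0,0,0.004],"roll": 0},{"claw": -1,"travel": [0,0,0],"roll": 0},{"claw": -1,"travel": [0,0,0],"roll": 0},{"claw": -1,"travel": [0,0,0],"roll": 0},{"claw": -1,"travel": [0,0,0],"roll": 0}])

```text
t: 20.83
tool_pos: [0.4807, -0.0379, 0.0855]
ee_rot: [[0.996, 0.092, 0.007], [0.092, -0.996, -0.001], [0.007, 0.002, -1.0]]
contact_force: [-2.3, 2.1, 31.7]
gripper_width: 0.0004
grip_force: 14.8
```

```bash
python3 st.py 15
```

```text
top lever grip 13 [-0.0658 -0.0037  0.0894] [-0.069  -0.0077  0.0869] [-0.0618 -0.0007  0.0928]
scene adaptor top holder-frame 371 [-0.0071  0.0971  0.0911] [-0.0684  0.0459  0.0781] [0.0139 0.1161 0.1989]
   ring lsq [-0.0022  0.0916] 0.0254
scene blue y [-0.02   0.065] x [-0.0399  0.0111] ztop 0.0485
scene lever grip 119 [-0.0478 -0.0013  0.0825] [-0.0698 -0.0082  0.0692] [-0.0196  0.0055  0.0946]
t 20.9333 tcp holder [-0.0436 -0.0018] 0.0855 F [-2.3  1.8 32.6] w 0.0007
```

A 32 N reaction with no further motion, and the lever tip at 0.0946 m (0.094 expected), mean the lever is at its stop. Lifting off and checking.

Call:
arm_command(moves=[{"claw": -1,"travel": [0,0,-0.02],"roll": 0},{"claw": -1,"travel": [0,0,-0.05],"roll": 0},{"claw": -1,"travel": [0,0,-0.1],"roll": 0},{"claw": -1,"travel": [0,0,-0.12],"roll": 0},{"claw": -1,"travel": [0,0,-0.12],"roll": 0},{"claw": -1,"travel": [0,0,-0.12],"roll": 0},{"claw": -1,"travel": [0,0,-0.06],"roll": 0},{"claw": -1,"travel": [0,0,0],"roll": 0}])

```text
t: 21.6
tool_pos: [0.4785, -0.0381, 0.2309]
ee_rot: [[0.996, 0.093, 0.003], [0.093, -0.996, -0.001], [0.003, 0.002, -1.0]]
contact_force: [-0.1, -0.1, -0.4]
gripper_width: 0.0005
grip_force: 0.0
```

Call:
arm_command(moves=[{"claw": -1,"travel": [0,0,0],"roll": 0},{"claw": -1,"travel": [0,0,0],"roll": 0},{"claw": -1,"travel": [0,0,0],"roll": 0},{"claw": -1,"travel": [0,0,0],"roll": 0},{"claw": -1,"travel": [0,0,0],"roll": 0},{"claw": -1,"travel": [0,0,0],"roll": 0},{"claw": -1,"travel": [0,0,0],"roll": 0},{"claw": -1,"travel": [0,0,0],"roll": 0}])

```text
t: 22.27
tool_pos: [0.4779, -0.0377, 0.2283]
ee_rot: [[0.996, 0.092, -0.0], [0.092, -0.996, -0.0], [-0.0, -0.0, -1.0]]
contact_force: [-0.1, -0.0, 0.6]
gripper_width: 0.0006
grip_force: 0.0
```

```bash
python3 st.py 16;  python3 -c "
from h import *
a=np.load('scene16.npz')['a']; B=cv2.resize(a[130:330,170:380],None,fx=3,fy=3,interpolation=cv2.INTER_CUBIC); cv2.imwrite('pics/s16.png',B[:,:,::-1])"
```

```text
top blue y [-0.0191  0.0641] x [-0.0388 -0.023 ] ztop 0.0482
top lever grip 60 [-0.0517 -0.0043  0.0881] [-0.0685 -0.0095  0.0798] [-0.0342  0.001   0.0963]
scene adaptor top holder-frame 364 [-0.0071  0.0972  0.0909] [-0.0268  0.0746  0.078 ] [0.0144 0.1139 0.1016]
   ring lsq [-0.0021  0.0919] 0.0253
scene blue y [-0.0125  0.0644] x [-0.0398 -0.0041] ztop 0.0475
scene lever grip 152 [-0.0465 -0.0018  0.0844] [-0.0689 -0.0099  0.0709] [-0.0207  0.0038  0.0964]
t 22.3667 tcp holder [-0.0464 -0.0014] 0.2284 F [ 0.5 -0.2 -0.4] w 0.0008
```

View pics/s16.png

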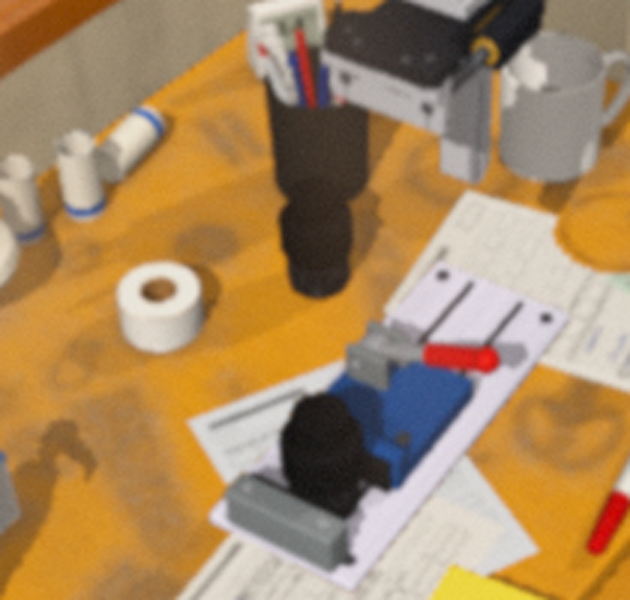

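The lever lies down to the front at (455,357) and the adaptor is clamped upright at (322,450). One quick check of the lever's angle, then I'll hand in.

```bash
python3 - <<'E'
from h import *
o=np.array([.524,-.032]); c,s=np.cos(np.radians(5.3)),np.sin(np.radians(5.3)); H=np.array([[c,-s],[s,c]])
for n,t in(("top",16),("scene",16),("scene",15),("scene",14)):
    z=np.load(f"{n}{t}.npz"); a=z["a"]; L=cloud(n,z["d"]); L[...,:2]=(L[...,:2]-o)@H; hsv=cv2.cvtColor(a,cv2.COLOR_RGB2HSV)
    P=L[(abs(L[...,0])<.1)&(abs(L[...,1])<.03)&(hsv[...,1]>170)&((hsv[...,0]<5)|(hsv[...,0]>172))&(a[...,0]>90)&(L[...,2]>.05)&(L[...,2]<.11)]
    # top ridge: highest point per x bin
    b=[(x,np.percentile(P[abs(P[:,0]-x)<.003][:,2],90)) for x in np.arange(-.060,-.025,.005) if (abs(P[:,0]-x)<.003).sum()>4]
    b=np.array(b); 
    if len(b)>2: print(n,t,"slope angle above level",np.arctan(-np.polyfit(b[:,0],b[:,1],1)[0]).round(3),"zmid",b[:,1].mean().round(4))
E
```

```text
top 16 slope angle above level 0.482 zmid 0.0904
scene 16 slope angle above level 0.376 zmid 0.088
scene 15 slope angle above level 0.424 zmid 0.0842
scene 14 slope angle above level 0.453 zmid 0.09
```

```bash
python3 -c "
from plant import manip
print(manip.sign_off())"
```

```text
the job is handed in; nothing more can be done
None
```

I handed the job in at about 22 s. The adaptor stands upright and snug between both rubber faces, the red lever is fully down at the front, and the other things on the desk were left alone; I have not seen the verdict.

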